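Slide a brass plate home in the drill jig and pin it

TASK

Ready the brass plate for drilling: with your fingertips pressed gently on its top face, slide it along the bed of the jig, between the two rails and under the bridge, until you feel it butt against the stop bar at the far end. Then push the locating pin on the bridge fully down through the slot in the plate, and let go. Never push the plate by its edges, do not press hard enough to mark it, and leave the other things on the bench alone.

Things in the scene. Friction and masses are not known exactly. Their poses are not given: they have to be found in the camera images.
- jig: Drill jig fixed to the bench: flat dark steel bed 310 x 260 x 12 mm (x, y, z). Origin: centre of its underside, on the bench; bed top 12 mm above it. Its +x axis is the feed direction (away from the robot, yaw within 0.3 rad). Rails, bridge, stop bar and pin stand on its far half. Only the plate and, near its side edges, a weight and a small block lie on the bed.
- mouth (a point): On the bed, midway between the near ends of the rails (jig x = +65 mm, as point home). The two bare steel rails, 8 mm high and 20 mm wide, run from here 65 mm in jig x, inner faces 51.5 mm to either side (3 mm more than the plate's width in all). Their mouths flare outward over the 20 mm before this point.
- bridge (a point): Centre of the top of the steel bridge that crosses over the rails, 26 mm in jig x, 143 mm in jig y. Its underside is 10 mm and its top 20 mm above the bed. Rigid.
- home (a point): Point on the top of the jig's bed where the centre of the plate's underside lies when the plate is home (jig x = +65, y = 0, z = +12 mm). Axes as the jig's.
- stop: Steel stop bar, fixed across the far end of the rails, just beyond the bridge, 20 x 143 x 10 mm. Origin: middle of the lower edge of the face which the plate butts against, 65 mm beyond point home in jig x. Rigid.
- plate: Loose plain brass plate, 130 (x) x 100 (y) x 3 mm, about 0.3 kg, flat on the jig's bed. Origin: centre of its underside. It starts 10 to 13 cm short of home, up to 45 mm to one side, turned up to 0.3 rad. Pressed down with 10 to 16 N it drags with the fingertips; over 60 N marks it. Touching it with the tool centre over 3 mm outside its outline counts as pushing its edge.
- slot (a point): Centre of the plate's one through slot, at the top face: 9 mm in plate x, 17 mm in plate y, 45 mm ahead of the plate's origin in its +x. This end goes in first, under the bridge. When the plate is home its rear 97 mm (up to 32 mm ahead of its origin) stay uncovered: its middle is free to press on. Oiled: friction on the bed about 0.25; turns more readily while sliding.
- pin (a joint): Travel of the locating pin: an upright steel pin 6.4 mm thick with tapered tip and round flat head 24 mm across and 10 mm high, in the middle of the bridge. 0 = up, as at the start (tip 7 mm above the bed); 0.011 m = fully down, resting on a rigid end stop. It goes down with about 3 N, has no spring and stays where it is left. On a plate that is not home it strikes the brass at about 4 mm.
- pin_top (a point): Centre of the top face of the pin's head, 45 mm beyond point home in jig x; with the pin up, 44 mm above the jig's bed; it goes straight down with the pin.
- weight: Bystander: steel cylinder 34 mm across, 45 mm high, standing on the jig's bed near its left edge. Origin: centre of underside.
- vblock: Bystander: small steel block 40 x 30 x 28 mm on the jig's bed near its right edge. Origin: centre of underside.
- hammer: Bystander: hammer lying on the bench, left. Origin: underside.
- bowl: Bystander: brass bowl, 170 mm across, 60 mm high, far left. Origin: centre of underside.
- tin: Bystander: round steel jar, 64 mm across, 70 mm high, far right. Origin: centre of underside.
- scraper: Bystander: screwdriver lying on the bench, right. Origin: underside.
- offcut: Bystander: small brass offcut without a slot, 90 x 50 x 4 mm, lying on the bench, right. Origin: centre of underside.
There are look-alikes about, which are no part of the job. What is shaped like the plate but grey is not meant.

How it is judged (in metres and radians):
On the way, in this order (a step that is already met when the one before it is completed fails the run):
1. the plate butts against the stop bar (over 2 N) while the fingers press on it, with the pin still up (contact force between plate and stop above 2 N and contact force between the fingers and plate above 1 N and value of joint pin below 0.003 m and x of plate in the frame of home between -0.0025 and 0.002 m and y of plate in the frame of home between -0.003 and 0.003 m and z of plate in the frame of home below 0.002 m and angle between the x axis of plate and the x axis of home, either way round below 0.035 rad and angle between plate's own z axis and vertical below 0.03 rad), for 0.2 s.
2. the pin is fully down through the plate's slot (value of joint pin above 0.0095 m and x of plate in the frame of home between -0.0025 and 0.002 m and y of plate in the frame of home between -0.003 and 0.003 m and z of plate in the frame of home below 0.002 m and angle between the x axis of plate and the x axis of home, either way round below 0.035 rad and angle between plate's own z axis and vertical below 0.03 rad), for 0.2 s.
At the end, for the whole second after the job is handed in: The plate lies flat and still at home in the jig: at most 2.5 mm short of the stop, within 3 mm sideways and 0.035 rad of square; the pin is down by at least 9.5 of its 11 mm; the robot touches nothing (all of step 2 and linear speed of plate below 0.01 m/s).
It fails at once if the fingers press on the plate with more than 60 N (contact force between the fingers and plate above 60 N).
It fails at once if the plate is pushed by its edge (touched with the tool's centre more than 3 mm outside its outline) (contact force between the fingers and plate above 0.5 N and (x of the grasp point in the frame of plate below -0.068 m or x of the grasp point in the frame of plate above 0.068 m or y of the grasp point in the frame of plate below -0.053 m or y of the grasp point in the frame of plate above 0.053 m)).
It fails at once if the plate is lifted off the bed (z of plate in the frame of home above 0.008 m).
It fails at once if a bystander is moved by more than 15 mm (distance of any of weight, vblock, hammer, bowl, tin, scraper, offcut from where it was at the start of the episode above 0.015 m).
It also fails if it takes over 56 s, if anything falls off the work surface, if the arm or the gripper's body presses on something with over 40 N, if the wrist force passes 120 N, or if a joint passes its speed limit or range.

ROBOT

A 6-joint arm with a two-finger parallel gripper is mounted at the origin on the work surface. World frame = base frame: x ahead of the robot, y to its left, z up, the work surface at z = 0. Lengths are in m, angles in degrees, forces in N, time in s.
With the tool pointing down it reaches from about 0.3 to 0.75 m from the base axis. Payload 8.5 kg.
Tool frame: the origin (TCP) lies between the finger pads, 19 mm behind the fingertips; this is the grasp point; z points along the fingers, y is the line along which they close (so a half turn about z gives the same grasp; the last joint's range is limited). The gripper opens to 85 mm and grips with 20 to 120 N. Pads are 22 mm wide; open, the fingers measure 114 mm over their backs; the gripper's body (76 mm by 85 mm) begins 54 mm behind the grasp point. The pads swing forward as they close: fully open they stand 13 mm farther back than shut.
Start: joints at [52.752, 21.807, 74.336, -0, 83.858, -12.336], TCP at [0.232, 0.499, 0.25] pointing down, gripper open.
Joint ranges: [-178.18, 178.18], [-50.72, 133.34], [12.68, 142.11], [-81.47, 261.47], [9.98, 163.14], [-165.26, 165.26]. Speed limits (degrees/s): [136.94, 136.94, 180, 180, 180, 180].

INTERFACE

Orientations are given as a 3x3 rotation matrix whose columns are the frame's x, y, z axes.
In Python, from rig import env, optics gives the robot as it stands.
- The arm moves only by the shell command python3 -m jog 'ROWS' [OPENING] [FORCE]. ROWS is JSON, a list of rows, each an object with "linear": the shift along the tool's x, y, z in units of 40 mm (1.0 is 40 mm), a list of three; "roll": the turn about the tool's z in units of 5 degrees (1.0 is 5 degrees). A call has 1 to 12 rows; each row shifts and turns the commanded pose from where the row before left it, along the tool's axes as they then stand; what a row does not reach is not made up. A row lasts 1/12 s, in which the tool goes at most 41.7 mm and 7.16 degrees, less where a joint would pass 70% of its speed; a pose out of reach is approached as far as the arm can. A call is refused whole if a number of a shift passes 1 or a number of a turn 1, either way. A call with a gripper value outside its range is refused whole. OPENING is the opening, from -1 (shut) to 1 (fully open), set as the call begins (- or left out, the last holds). The fingers move at their own pace and stop on an object; FORCE is the grip in N (left out, the last holds). Time passes only in rows, so rows that do not move let the fingers close. It gives the time, the measured TCP pose, the force, the opening and the grip force at its end, in the units of the state.
- env.observe(): the state, without advancing time (a new reading comes with each control period).
- optics.get_image(name): name is "scene" or "side" or "wrist"; returns the picture (420x560x3 uint8, red, green, blue); there is no depth.
- optics.calibration(name): a dict with "fov_y" (degrees; the focal length in pixels is half the picture's height over the tangent of half this angle, whatever the lens; pixels are square), "cx", "cy" (the principal point, pixels), "T" (4x4, takes a point from camera to world coordinates). Camera axes: x right, y down, z forward; pixel columns grow to the right and rows downward; lengths in m; the calibration is good to about 2 mm. A picture is of the moment at which its call begins: read the wrist's pose just before it. calibration takes no time and is no camera call; for the wrist camera it gives the pose at the moment of the call.
- env.close_job(): hands the job in; it is judged then, once.
The state is a dict: "time_s": time; "q": joint angles; "qvel": joint speeds; "joint_efforts": joint torques, N m; "position": TCP position; "tool_rot": TCP orientation; "ft_force": force on the tool from outside, world axes, zero at the start; "wrist_torque": the same for the moment, N m; "grip_width": finger opening in m; "gripper_force": force on a finger pad.
Only numpy, scipy, OpenCV 4.12 (cv2) and the standard library are available. Lean on these libraries where they do the work, as an engineer would, in place of code of your own. Each camera call takes 0.05 s, during which the arm holds its last target. There are 200 camera calls.

## Working session

There is one attempt and no reset: what is moved stays moved. The work goes in short steps, Python scripts to look and compute and a shell command to move; the robot and the scene stay as the last step left them, time stands still between calls to the robot, and variables do not carry over. Pictures are saved under pics/ and viewed, at most 10 in all, crops included, and the job is handed in when it is done.

```bash
ls; mkdir -p pics; python3 - <<'E'
from rig import env, optics
import cv2, numpy as np
s=env.observe(); print(s)
ims=[]
for n in ["scene","side"]:
    c=optics.calibration(n); print(n,c)
    im=optics.get_image(n); cv2.imwrite(f"pics/{n}.png",im[:,:,::-1])
E
```

```text
pics
{'time_s': 0.0, 'q': array([ 5.27520176e+01,  2.18420266e+01,  7.43856395e+01, -1.36046480e-03,
        8.38579244e+01, -1.23365466e+01]), 'qvel': array([ 0.00580871, -0.01202692,  0.04769886,  0.08038688,  0.0637074 ,
        0.14108081]), 'joint_efforts': array([ 8.53199981e-04, -4.48479331e+01, -2.31278497e+01, -1.53860610e-04,
        4.83316951e-03,  4.59889577e-06]), 'position': array([0.23151598, 0.49860145, 0.24939683]), 'tool_rot': array([[-9.06960907e-01,  4.21213875e-01, -8.85374839e-04],
       [ 4.21214701e-01,  9.06960157e-01, -1.20341694e-03],
       [ 2.96103793e-04, -1.46438501e-03, -9.99998884e-01]]), 'ft_force': array([-0.62727403,  0.11566461, -0.2656033 ]), 'wrist_torque': array([-0.02688072,  0.01448941,  0.01290319]), 'gripper_force': 0.0, 'grip_width': 0.08519803695601737}
scene {'fov_y': 52.98249826502015, 'cx': 284.51900400119297, 'cy': 209.3342925623264, 'T': array([[ 0.87649045,  0.24499881, -0.41441533,  1.1331119 ],
       [ 0.48120249, -0.47168165,  0.73889145, -1.06246299],
       [-0.01444458, -0.847049  , -0.5313185 ,  0.83475336],
       [ 0.        ,  0.        ,  0.        ,  1.        ]])}
side {'fov_y': 57.08133263896131, 'cx': 278.6367094825497, 'cy': 207.72206757550725, 'T': array([[ 0.89040033, -0.22215374,  0.39728448,  0.11155044],
       [-0.45453358, -0.48038879,  0.75008388, -0.84499194],
       [ 0.02421708, -0.84845408, -0.52871467,  0.64954938],
       [ 0.        ,  0.        ,  0.        ,  1.        ]])}
```

View pics/scene.png

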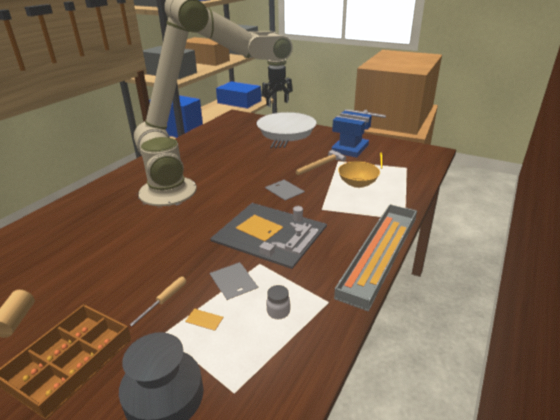

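View pics/side.png

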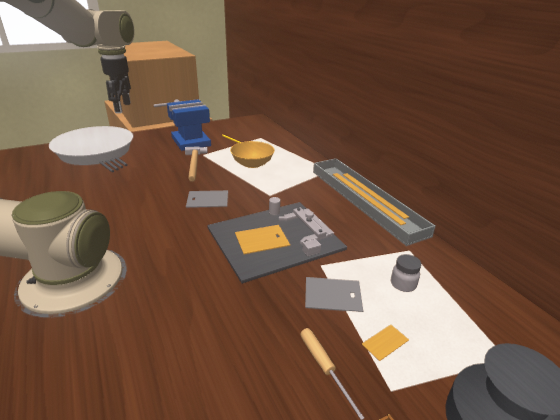

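Scene view: the jig is centred at about (270,233) with a yellow plate on it at (259,228). Side view: the jig is at (275,238) and the plate at (262,239), with its slot at (278,236).

Candidates in the side view:
- Yellow plate on the jig at (262,239).
- Grey slotted plates at (208,199) and (334,294).
- Small brass offcut at (385,342).

The yellow plate on the bed is the one meant, since it is brass, slotted and on the jig. I'll measure it roughly now, then check with an enlarged wrist view.

```bash
cat > h.py <<'E'
import numpy as np, cv2
from rig import env, optics
def ray(c,uv,h=420):
    f=h/2/np.tan(np.radians(c["fov_y"])/2)
    uv=np.atleast_2d(np.array(uv,float))
    d=np.c_[(uv[:,0]-c["cx"])/f,(uv[:,1]-c["cy"])/f,np.ones(len(uv))]@c["T"][:3,:3].T
    return c["T"][:3,3],d
def plane(c,uv,z):
    o,d=ray(c,uv); return o+d*((z-o[2])/d[:,2])[:,None]
def proj(c,P):
    f=210/np.tan(np.radians(c["fov_y"])/2)
    p=(np.atleast_2d(P)-c["T"][:3,3])@c["T"][:3,:3]
    return np.c_[p[:,0]/p[:,2]*f+c["cx"],p[:,1]/p[:,2]*f+c["cy"]]
def yellow(im):
    hsv=cv2.cvtColor(im,cv2.COLOR_RGB2HSV)
    return cv2.inRange(hsv,(12,140,110),(30,255,255))
E
python3 - <<'E'
from h import *
np.set_printoptions(precision=4,suppress=True)
for n,box in [("scene",[(214,234),(257,205),(326,232),(290,262)]),("side",[(209,237),(297,205),(344,242),(245,272)])]:
    c=optics.calibration(n); print(n,plane(c,box,.012)[:,:2].tolist())
    im=cv2.imread(f"pics/{n}.png")[:,:,::-1].copy(); m=yellow(im)
    for k in cv2.findContours(m,0,2)[0]:
        if cv2.contourArea(k)>150:
            r=cv2.minAreaRect(plane(c,k.reshape(-1,2),.015)[:,:2].astype(np.float32)*1000); print(n,k.mean((0,1)),r)
c=optics.calibration("wrist"); s=env.observe()
R=s["tool_rot"];print("cam in tool",R.T@(c["T"][:3,3]-s["position"]),R.T@c["T"][:3,:3],c["fov_y"],c["cx"],c["cy"])
E
```

```text
scene [[0.3554748029585275, -0.16538505418966165], [0.3852465480453615, 0.060985358483882424], [0.6850348853592865, 0.020055068354457806], [0.6524155432371462, -0.17669735072361337]]
scene [204.234  318.8723] ((562.7526245117188, -487.06903076171875), (90.23027038574219, 48.283538818359375), 6.774350166320801)
scene [ 50.4111 351.5222] ((321.429443359375, -723.1649169921875), (171.95620727539062, 257.2384338378906), 0.28765669465065)
scene [387.7115 255.1346] ((906.374755859375, 6.699859619140625), (17.342370986938477, 318.55902099609375), 0.06487662345170975)
scene [377.7    253.8818] ((877.2349853515625, 3.3596038818359375), (356.9588623046875, 17.783302307128906), 89.96670532226562)
scene [258.1739 227.2319] ((471.66650390625, -63.15973663330078), (100.74870300292969, 129.78834533691406), 81.51992797851562)
scene [356.6909 170.2364] ((626.462158203125, 503.0769348144531), (201.33877563476562, 169.77330017089844), 85.00870513916016)
side [[0.3461743158009625, 0.004088538039939804], [0.6508426764840212, 0.04958112094286182], [0.672963261590766, -0.17497215936864008], [0.3797632935417563, -0.1717350257822129]]
side [383.7755 341.2245] ((550.4642944335938, -488.408203125), (88.95603942871094, 48.35283660888672), 6.88093900680542)
side [261.1045 239.209 ] ((473.59991455078125, -66.3505859375), (100.91902923583984, 129.10610961914062), 81.53543853759766)
side [376.1447 195.8816] ((915.2142333984375, 2.914154052734375), (21.234540939331055, 318.61376953125), 0.03825467452406883)
side [369.6974 199.1316] ((881.9364624023438, -0.6554107666015625), (356.0606994628906, 19.837594985961914), 89.99347686767578)
side [244.5506 148.1124] ((700.535400390625, 544.20361328125), (315.9088439941406, 173.55142211914062), 82.0925521850586)
cam in tool [ 0.076  -0.0009 -0.1235] [[ 0.0003 -0.9546 -0.2979]
 [ 1.      0.0001  0.0005]
 [-0.0004 -0.2979  0.9546]] 60.7558752080405 277.25785260273426 209.62538241564798
```

```bash
python3 -m jog '[{"linear":[0,0,-0.5],"roll":-1},{"linear":[0,0,-0.5],"roll":-1},{"linear":[0,0,-0.5],"roll":-1},{"linear":[0,0,-0.5],"roll":-1},{"linear":[0,0,-0.5],"roll":-1}]' -1 20
python3 -m jog '[{"linear":[-0.35,-0.6,0],"roll":0},{"linear":[-0.35,-0.6,0],"roll":0},{"linear":[-0.35,-0.6,0],"roll":0},{"linear":[-0.35,-0.6,0],"roll":0},{"linear":[-0.35,-0.6,0],"roll":0},{"linear":[-0.35,-0.6,0],"roll":0},{"linear":[-0.35,-0.6,0],"roll":0},{"linear":[-0.35,-0.6,0],"roll":0},{"linear":[-0.35,-0.6,0],"roll":0},{"linear":[-0.35,-0.6,0],"roll":0},{"linear":[-0.35,-0.6,0],"roll":0},{"linear":[-0.35,-0.6,0],"roll":0}]'
python3 -m jog '[{"linear":[-0.35,-0.6,0],"roll":0},{"linear":[-0.35,-0.6,0],"roll":0},{"linear":[-0.35,-0.6,0],"roll":0},{"linear":[-0.35,-0.6,0],"roll":0},{"linear":[-0.35,-0.6,0],"roll":0},{"linear":[-0.35,-0.6,0],"roll":0},{"linear":[-0.35,-0.6,0],"roll":0},{"linear":[-0.35,-0.6,0],"roll":0},{"linear":[-0.35,-0.6,0],"roll":0},{"linear":[-0.35,-0.6,0],"roll":0},{"linear":[-0.35,-0.6,0],"roll":0},{"linear":[0,0,0],"roll":0}]'
python3 - <<'E'
from h import *
s=env.observe();print(s["position"],s["tool_rot"][:,0],s["qvel"],s["ft_force"],s["grip_width"])
c=optics.calibration("wrist");im=optics.get_image("wrist");np.save("w1.npy",im);np.save("w1T.npy",c["T"])
cv2.imwrite("pics/w1.png",im[:,:,::-1])
E
```

```text
time_s: 0.52
position: [0.2315, 0.4986, 0.3507]
tool_rot: [[-1.0, -0.006, -0.001], [-0.006, 1.0, -0.001], [0.001, -0.001, -1.0]]
ft_force: [-0.6, -0.0, -0.3]
grip_width: 0.0257
gripper_force: 0.0
time_s: 1.52
position: [0.4004, 0.2098, 0.3498]
tool_rot: [[-1.0, -0.002, -0.001], [-0.002, 1.0, -0.0], [0.001, -0.0, -1.0]]
ft_force: [-0.1, -0.5, 0.6]
grip_width: -0.0001
gripper_force: 0.0
time_s: 2.52
position: [0.5561, -0.0564, 0.3484]
tool_rot: [[-1.0, 0.002, -0.002], [0.002, 1.0, -0.0], [0.002, -0.0, -1.0]]
ft_force: [-0.1, 0.0, -0.4]
grip_width: -0.0002
gripper_force: 0.0
[ 0.55606113 -0.05642468  0.34835114] [-0.99999566  0.00213929  0.00202782] [ 3.20281024 -2.51144593  3.50392206  1.14921634  0.06217744  3.03243754] [-0.14757564  0.01646073 -0.43835157] -0.00023855243179376627
```

View pics/w1.png

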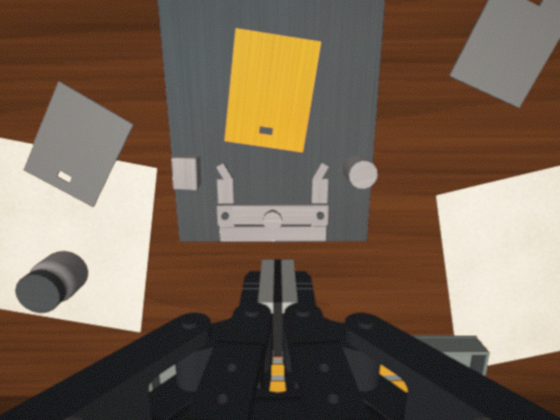

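Wrist view (image down is away from the robot): the brass plate is at (272,90) with its slot at (265,131). The bridge is at (272,215) with the pin head at (272,216), and the rail mouths are at (224,170) and (320,170). The block is at (185,173), the weight at (362,174), and the grey look-alikes lie off the jig at (78,145) and (508,45). Next I'll measure and crop.

```bash
cat >> h.py <<'E'
def plate(im,c):
    m=cv2.morphologyEx(yellow(im),cv2.MORPH_OPEN,np.ones((3,3)))
    ks=[k for k in cv2.findContours(m,0,1)[0] if cv2.contourArea(k)>3000 and k[:,0,1].mean()<260]
    k=max(ks,key=cv2.contourArea)
    P=plane(c,k.reshape(-1,2),.015)[:,:2].astype(np.float32)
    r=cv2.minAreaRect(P*1000); b=cv2.boxPoints(r)
    e=[b[1]-b[0],b[2]-b[1]]; L=max(e,key=np.linalg.norm); L=L*np.sign(L[0])
    return np.array(r[0])/1000,np.degrees(np.arctan2(L[1],L[0])),r[1]
E
python3 - <<'E'
from h import *
np.set_printoptions(precision=4,suppress=True)
c=optics.calibration("wrist"); c["T"]=np.load("w1T.npy"); im=np.load("w1.npy")
print("plate",plate(im,c))
g=im.max(2).astype(int); hsv=cv2.cvtColor(im,cv2.COLOR_RGB2HSV)
# bed side edges: saturation/brown jump; red minus blue
rb=cv2.GaussianBlur(im[:,:,0].astype(np.float32)-im[:,:,2],(3,3),0)
L=[];R=[]
for v in list(range(5,150,3)):
    row=rb[v]
    a=[u for u in range(155,190) if row[u-1]>20>=row[u]]; b=[u for u in range(362,392) if row[u]<=20<row[u+1]]
    if a: L.append((a[0],v))
    if b: R.append((b[-1],v))
for n,Q in (("L",L),("R",R)):
    P=plane(c,Q,.012)[:,:2].astype(np.float32); l=cv2.fitLine(P,cv2.DIST_HUBER,0,.001,.001).ravel()
    l*= np.array([np.sign(l[0])]*2+[1,1]); print(n,len(Q),l,np.degrees(np.arctan2(l[1],l[0])))
far=[]
for u in list(range(190,215,3))+list(range(332,362,3)):
    col=rb[225:260,u]; a=np.where(col>20)[0]
    if len(a): far.append((u,225+a[0]-.5))
P=plane(c,far,.012)[:,:2].astype(np.float32);l=cv2.fitLine(P,cv2.DIST_HUBER,0,.001,.001).ravel();print("far",len(far),l,np.degrees(np.arctan2(l[1],l[0])))
print("pin",plane(c,(272,216),.056)); print("bridge",plane(c,[(217,206),(327,206),(217,225),(327,225)],.032)[:,:2].tolist())
cv2.imwrite("pics/crop1.png",cv2.resize(im[0:260,150:400,::-1],None,fx=2.3,fy=2.3,interpolation=cv2.INTER_CUBIC))
E
```

```text
plate (array([ 0.4734, -0.0653]), np.float32(-8.302661), (100.36639404296875, 130.23873901367188))
L 49 [ 1.      0.0053  0.4729 -0.1924] 0.30156097
R 49 [1.     0.0001 0.4569 0.0644] 0.00290129
far 19 [ 0.0021  1.      0.6672 -0.0825] 89.87903
pin [[ 0.6171 -0.0638  0.056 ]]
bridge [[0.6113570338239691, -0.13454674493308497], [0.6116486908826771, 0.0064710952078601905], [0.6371992667917272, -0.13588483198445642], [0.6374991401685459, 0.007483979811318896]]
```

View pics/crop1.png

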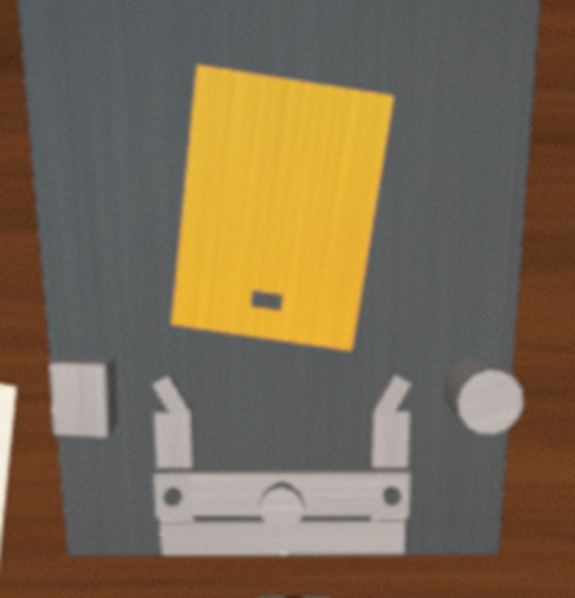

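The crop confirms it: the yellow slotted plate lies on the bed with its slot toward the bridge.

| Item | x (m) | y (m) | Yaw |
|---|---|---|---|
| Plate | 0.473 | -0.065 | -8.3° (measures 100 x 130 mm, as specified) |
| Jig home | 0.577 | -0.064 | about 0.1° |
| Pin | 0.622 | -0.064 | – |

I'll part the fingers about 40 mm for better yaw control and go above the plate centre.

```bash
python3 -m jog '[{"linear":[0.7,-0.07,0.7],"roll":0},{"linear":[0.7,-0.07,0.7],"roll":0},{"linear":[0.67,-0.07,0.7],"roll":0},{"linear":[0,0,1],"roll":0.83},{"linear":[0,0,1],"roll":0.83},{"linear":[0,0,1],"roll":0},{"linear":[0,0,1],"roll":0},{"linear":[0,0,1],"roll":0},{"linear":[0,0,0],"roll":0},{"linear":[0,0,0],"roll":0},{"linear":[0,0,0],"roll":0}]' -0.06 60
python3 - <<'E'
from h import *
s=env.observe();print(s["position"],s["tool_rot"],s["ft_force"],s["wrist_torque"],s["grip_width"])
E
```

```text
time_s: 3.48
position: [0.4726, -0.0612, 0.068]
tool_rot: [[-0.99, 0.142, 0.003], [0.142, 0.99, -0.001], [-0.003, -0.001, -1.0]]
ft_force: [0.1, 0.5, -0.0]
grip_width: 0.04
gripper_force: 0.0
[ 0.4726013  -0.06115342  0.06802361] [[-9.89820949e-01  1.42295840e-01  2.52664239e-03]
 [ 1.42293825e-01  9.89823996e-01 -9.61078713e-04]
 [-2.63768878e-03 -5.91770233e-04 -9.99996346e-01]] [ 0.11208334  0.4921791  -0.00396253] [0.01925747 0.00989577 0.00544048] 0.039994115575060704
```

```bash
python3 -m jog '[{"linear":[0,-0.1,0.3],"roll":0},{"linear":[0,0,0.3],"roll":0},{"linear":[0,0,0.1],"roll":0},{"linear":[0,0,0],"roll":0},{"linear":[0,0,0],"roll":0}]'
python3 -m jog '[{"linear":[0,0,0.05],"roll":0},{"linear":[0,0,0.03],"roll":0},{"linear":[0,0,0],"roll":0},{"linear":[0,0,0],"roll":0}]'
```

```text
time_s: 3.9
position: [0.4719, -0.0653, 0.0396]
tool_rot: [[-0.99, 0.143, 0.002], [0.143, 0.99, -0.001], [-0.002, -0.001, -1.0]]
ft_force: [0.6, -0.6, -0.3]
grip_width: 0.0403
gripper_force: 0.0
time_s: 4.23
position: [0.4712, -0.0652, 0.035]
tool_rot: [[-0.99, 0.143, 0.0], [0.143, 0.99, -0.0], [-0.0, -0.0, -1.0]]
ft_force: [1.5, 0.4, 0.7]
grip_width: 0.0402
gripper_force: 0.0
```

```bash
for i in 1; do python3 -m jog '[{"linear":[0,0,0.025],"roll":0},{"linear":[0,0,0],"roll":0},{"linear":[0,0,0],"roll":0}]'; python3 -m jog '[{"linear":[0,0,0.025],"roll":0},{"linear":[0,0,0],"roll":0},{"linear":[0,0,0],"roll":0}]';python3 -m jog '[{"linear":[0,0,0.025],"roll":0},{"linear":[0,0,0],"roll":0},{"linear":[0,0,0],"roll":0}]'; done | grep -E "pos|ft_"
```

```text
position: [0.4711, -0.0652, 0.0338]
ft_force: [-1.5, 0.2, -0.6]
position: [0.4711, -0.0652, 0.0328]
ft_force: [-0.0, -0.3, -0.1]
position: [0.4712, -0.0652, 0.0322]
ft_force: [-0.6, 0.2, 6.6]
```

```bash
python3 -m jog '[{"linear":[0,0,0.01],"roll":0},{"linear":[0,0,0],"roll":0},{"linear":[0,0,0],"roll":0},{"linear":[0,0,0],"roll":0}]'
python3 -c "
from h import *
s=env.observe();print(s['ft_force'],s['wrist_torque'])"
```

```text
time_s: 5.32
position: [0.4712, -0.0652, 0.0322]
tool_rot: [[-0.99, 0.143, 0.001], [0.143, 0.99, -0.0], [-0.001, -0.0, -1.0]]
ft_force: [-2.6, 0.2, 11.7]
grip_width: 0.0403
gripper_force: 5.7
[-2.59419614  0.19165736 11.72840263] [1.66950897e-01 4.41378619e-01 2.76576342e-04]
```

```bash
python3 -m jog '[{"linear":[-0.05,0,0],"roll":-0.15},{"linear":[-0.05,0,0],"roll":-0.25},{"linear":[-0.05,0,0],"roll":-0.25}]' | grep -vE "width|tool"
python3 -m jog '[{"linear":[-0.05,0,0],"roll":-0.25},{"linear":[-0.05,0,0],"roll":-0.25},{"linear":[-0.05,0,0],"roll":-0.25},{"linear":[-0.05,0,0],"roll":-0.25},{"linear":[0,0,0],"roll":0},{"linear":[0,0,0],"roll":0}]'
python3 - <<'E'
from h import *
c=optics.calibration("wrist");im=optics.get_image("wrist")
cv2.imwrite("pics/w2.png",im[:,:,::-1])
s=env.observe();print(s["position"],s["ft_force"])
E
```

```text
time_s: 5.57
position: [0.4771, -0.066, 0.0322]
ft_force: [-4.3, 0.1, 11.7]
gripper_force: 5.8
time_s: 6.07
position: [0.4855, -0.0665, 0.0322]
tool_rot: [[-1.0, -0.001, 0.001], [-0.001, 1.0, -0.001], [-0.001, -0.001, -1.0]]
ft_force: [-0.6, 1.1, 9.3]
grip_width: 0.0405
gripper_force: 4.9
[ 0.48548618 -0.06649336  0.03218829] [-1.47172151  0.4804015   9.0506424 ]
```

View pics/w2.png

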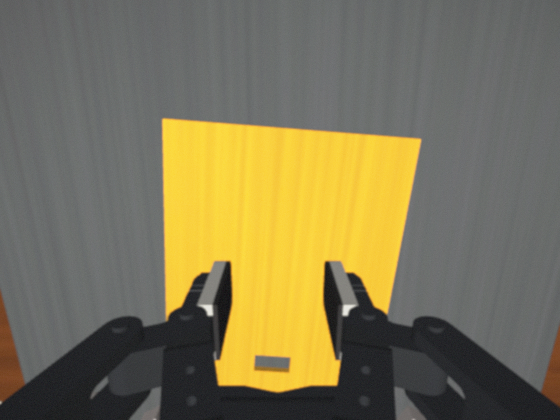

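The view shows the rear edge from (163,119) to (419,139), so the plate is still turned by a few degrees and the fingers slipped a little. I'll add an edge-line measurement that works while pressing.

```bash
cat >> h.py <<'E'
def rear(im,c):
    """plate centre, yaw from its rear and side edges"""
    m=yellow(im)>0
    ys,xs=np.where(m[:240]); v0=ys.min(); 
    def fit(Q):
        P=plane(c,Q,.015)[:,:2].astype(np.float32); return cv2.fitLine(P,cv2.DIST_HUBER,0,.001,.001).ravel()
    u0,u1=np.percentile(xs,1),np.percentile(xs,99)
    r=fit([(u,np.argmax(m[:,u])-.5) for u in range(int(u0)+12,int(u1)-12,2) if m[:240,u].any()])
    rows=[v for v in range(v0+28,250,2)]
    l=fit([(np.argmax(m[v])-.5,v) for v in rows]); g=fit([(559.5-np.argmax(m[v][::-1]),v) for v in rows])
    rd=r[:2]*np.sign(r[1]); yaw=np.arctan2(-rd[0],rd[1])
    f=np.array([np.cos(yaw),np.sin(yaw)]); n=np.array([-f[1],f[0]])
    rx=r[2:]@f; a=l[2:]@n; b=g[2:]@n
    ya=[np.degrees(np.arctan(t[1]/t[0])) for t in (l,g)]
    ctr=f*(rx+.065)+n*(a+b)/2
    return ctr,np.degrees(yaw),ya,abs(a-b)
def look(tag=None):
    c=optics.calibration("wrist");im=optics.get_image("wrist");s=env.observe()
    if tag: cv2.imwrite(f"pics/{tag}.png",im[:,:,::-1])
    print(np.round(s["time_s"],2),"tcp",s["position"].round(4),"toolyaw",np.degrees(np.arctan2(-s["tool_rot"][1,0],-s["tool_rot"][0,0])).round(2),"F",s["ft_force"].round(1))
    ctr,y,ya,w=rear(im,c); print("plate",ctr.round(4),"yaw",round(y,2),np.round(ya,2),"w",round(w,4),"to home",(np.array([.577,-.064])-ctr).round(4))
E
python3 -c "
from h import *
look()"
```

```text
6.17 tcp [ 0.4855 -0.0665  0.0322] toolyaw 0.06 F [-1.7  0.8  9.8]
plate [ 0.485  -0.0665] yaw -4.38 [-4.14 -4.35] w 0.0998 to home [0.092  0.0025]
```

```bash
python3 -m jog '[{"linear":[-0.04,0.01,0.006],"roll":-0.2},{"linear":[-0.05,0.01,0],"roll":-0.2},{"linear":[-0.05,0.01,0],"roll":-0.2},{"linear":[-0.05,0.01,0],"roll":-0.2},{"linear":[-0.05,0.01,0],"roll":-0.2},{"linear":[-0.05,0.01,0],"roll":-0.2},{"linear":[0,0,0],"roll":0},{"linear":[0,0,0],"roll":0}]' >/dev/null
python3 -c "
from h import *
look()"
```

```text
6.88 tcp [ 0.4971 -0.0637  0.0322] toolyaw 6.06 F [-1.7  0.7 10.9]
plate [ 0.4944 -0.0641] yaw -2.1 [-2.06 -1.88] w 0.0999 to home [0.0826 0.0001]
```

```bash
python3 -m jog '[{"linear":[-0.04,-0.005,0.006],"roll":-0.2},{"linear":[-0.05,-0.006,0],"roll":-0.2},{"linear":[-0.05,-0.006,0],"roll":-0.2},{"linear":[-0.05,-0.007,0],"roll":-0.2},{"linear":[-0.05,-0.007,0],"roll":-0.2},{"linear":[0,0,0],"roll":0},{"linear":[0,0,0],"roll":0}]' >/dev/null
python3 -c "
from h import *
look()"
```

```text
7.52 tcp [ 0.5068 -0.0635  0.0322] toolyaw 11.06 F [-2.3  0.5 14.3]
plate [ 0.5028 -0.0642] yaw 0.47 [0.43 0.49] w 0.0999 to home [0.0742 0.0002]
```

```bash
python3 -m jog '[{"linear":[-0.05,-0.01,0],"roll":0},{"linear":[-0.098,-0.019,0],"roll":0},{"linear":[-0.098,-0.019,0],"roll":0},{"linear":[-0.098,-0.019,0],"roll":0},{"linear":[-0.098,-0.019,0],"roll":0},{"linear":[-0.098,-0.019,0],"roll":0},{"linear":[0,0,0],"roll":0}]' |grep -E "posi|ft_f"
python3 -c "
from h import *
look()"
python3 -m jog '[{"linear":[-0.05,-0.01,0],"roll":0},{"linear":[-0.098,-0.019,0],"roll":0},{"linear":[-0.098,-0.019,0],"roll":0},{"linear":[-0.098,-0.019,0],"roll":0},{"linear":[-0.098,-0.019,0],"roll":0},{"linear":[0,0,0],"roll":0}]' |grep -E "posi|ft_f"
python3 -c "
from h import *
look('w3')"
```

```text
position: [0.5292, -0.0635, 0.0322]
ft_force: [-0.8, 1.4, 12.2]
8.15 tcp [ 0.5292 -0.0635  0.0322] toolyaw 11.05 F [-1.   0.2 12.1]
plate [ 0.5252 -0.0642] yaw 0.44 [0.47 0.48] w 0.0998 to home [0.0518 0.0002]
position: [0.5473, -0.0635, 0.0322]
ft_force: [-0.3, 0.2, 11.6]
8.7 tcp [ 0.5472 -0.0635  0.0322] toolyaw 11.04 F [-0.5  0.3 11.1]
plate [ 0.5432 -0.0642] yaw 0.43 [0.42 0.34] w 0.0999 to home [0.0338 0.0002]
```

View pics/w3.png

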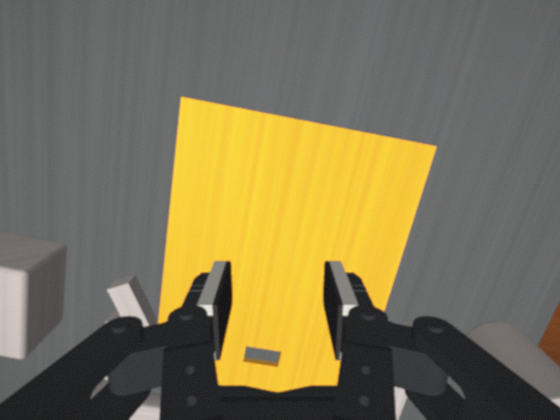

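The view shows the plate running straight in between the rails. The left rail mouth is at (130,300), the block at (30,295) and the weight at (500,350), all clear. I'll carry on, slowing near the stop.

```bash
python3 -m jog '[{"linear":[-0.05,-0.01,0],"roll":0},{"linear":[-0.098,-0.019,0],"roll":0},{"linear":[-0.098,-0.019,0],"roll":0},{"linear":[-0.098,-0.019,0],"roll":0},{"linear":[-0.098,-0.019,0],"roll":0},{"linear":[-0.098,-0.019,0.002],"roll":0},{"linear":[-0.098,-0.019,0],"roll":0},{"linear":[0,0,0],"roll":0}]' |grep -E "posi|ft_f"
python3 -c "
from h import *
look()"
python3 -m jog '[{"linear":[-0.049,-0.01,0],"roll":0},{"linear":[-0.049,-0.01,0],"roll":0},{"linear":[0,0,0],"roll":0}]' |grep -E "posi|ft_f"
python3 -c "
from h import *
look()"
```

```text
position: [0.5733, -0.0635, 0.0322]
ft_force: [-0.4, 0.4, 11.5]
9.42 tcp [ 0.5733 -0.0635  0.0322] toolyaw 11.04 F [ 1.  -0.3 11.4]
plate [ 0.5693 -0.0642] yaw 0.36 [0.39 0.34] w 0.0999 to home [0.0077 0.0002]
position: [0.5768, -0.0635, 0.0322]
ft_force: [-3.1, 0.1, 11.6]
9.72 tcp [ 0.5768 -0.0635  0.0322] toolyaw 11.04 F [-2.1  0.9 12.3]
plate [ 0.5728 -0.0642] yaw 0.37 [0.33 0.32] w 0.0999 to home [0.0042 0.0002]
```

```bash
for i in 1; do python3 -m jog '[{"linear":[-0.025,-0.005,0],"roll":0},{"linear":[-0.025,-0.005,0],"roll":0},{"linear":[0,0,0],"roll":0}]'
python3 -m jog '[{"linear":[-0.025,-0.005,0],"roll":0},{"linear":[-0.025,-0.005,0],"roll":0},{"linear":[0,0,0],"roll":0}]'
python3 -m jog '[{"linear":[-0.025,-0.005,0],"roll":0},{"linear":[0,0,0],"roll":0},{"linear":[0,0,0],"roll":0}]'; done |grep -E "posi|ft_f"
python3 -c "
from h import *
look()"
```

```text
position: [0.5787, -0.0635, 0.0322]
ft_force: [-3.4, 0.1, 11.6]
position: [0.5807, -0.0635, 0.0322]
ft_force: [-3.6, -0.1, 12.2]
position: [0.5817, -0.0635, 0.0322]
ft_force: [-2.5, -0.1, 12.7]
10.52 tcp [ 0.5817 -0.0635  0.0322] toolyaw 11.04 F [-3.5  0.1 13.4]
plate [ 0.5776 -0.0642] yaw 0.36 [0.37 0.31] w 0.0999 to home [-0.0006  0.0002]
```

```bash
for i in 1; do python3 -m jog '[{"linear":[-0.025,-0.005,0],"roll":0},{"linear":[0,0,0],"roll":0},{"linear":[0,0,0],"roll":0}]'
python3 -m jog '[{"linear":[-0.025,-0.005,0],"roll":0},{"linear":[0,0,0],"roll":0},{"linear":[0,0,0],"roll":0}]'
python3 -m jog '[{"linear":[-0.025,-0.005,0],"roll":0},{"linear":[0,0,0],"roll":0},{"linear":[0,0,0],"roll":0}]'; done |grep -E "posi|ft_f"
python3 -c "
from h import *
look()"
```

```text
position: [0.5826, -0.0635, 0.0322]
ft_force: [-3.1, 0.1, 12.5]
position: [0.5832, -0.0635, 0.0322]
ft_force: [-4.6, -1.3, 13.7]
position: [0.5842, -0.0634, 0.0322]
ft_force: [-4.9, -0.6, 14.2]
11.32 tcp [ 0.5841 -0.0634  0.0322] toolyaw 11.05 F [-6.2 -0.1 15.3]
plate [ 0.5787 -0.0642] yaw 0.28 [0.3  0.22] w 0.0999 to home [-0.0017  0.0002]
```

The plate has stopped at x = 0.5787 while the fingers moved on, and the horizontal force has risen, so it is at the stop. I'll press a little harder and push to make sure the stop force passes 2 N.

```bash
for i in 1; do python3 -m jog '[{"linear":[0,0,0.015],"roll":0},{"linear":[-0.025,-0.005,0],"roll":0},{"linear":[0,0,0],"roll":0}]'
python3 -m jog '[{"linear":[-0.025,-0.005,0],"roll":0},{"linear":[0,0,0],"roll":0},{"linear":[0,0,0],"roll":0},{"linear":[0,0,0],"roll":0}]'; done |grep -E "posi|ft_f"
python3 -c "
from h import *
look()"
```

```text
position: [0.5851, -0.0634, 0.0321]
ft_force: [-8.9, 0.1, 20.0]
position: [0.5861, -0.0634, 0.0321]
ft_force: [-9.0, -0.2, 20.5]
11.95 tcp [ 0.5861 -0.0634  0.0322] toolyaw 11.06 F [-8.5  0.9 19.1]
plate [ 0.5787 -0.0642] yaw 0.22 [0.19 0.42] w 0.0999 to home [-0.0017  0.0002]
```

The plate is firm against the stop: 9 N push at 20 N press, and it no longer moves. I'll lift, shut the fingers and move over the pin.

```bash
python3 -m jog '[{"linear":[0,0,-0.05],"roll":0},{"linear":[0,0,-0.3],"roll":0},{"linear":[0,0,-0.7],"roll":0},{"linear":[0,0,-0.8],"roll":0},{"linear":[0,0,-0.8],"roll":0},{"linear":[0,0,0],"roll":0},{"linear":[0,0,0],"roll":0}]' 
python3 -m jog '[{"linear":[-0.45,-0.1,0],"roll":0.5},{"linear":[-0.47,-0.09,0],"roll":0.5},{"linear":[0,0,0],"roll":0},{"linear":[0,0,0],"roll":0},{"linear":[0,0,0],"roll":0},{"linear":[0,0,0],"roll":0}]' -1 20
python3 - <<'E'
from h import *
im=optics.get_image("scene"); cv2.imwrite("pics/s2.png",cv2.resize(im[170:290,190:350,::-1],None,fx=4,fy=4,interpolation=cv2.INTER_CUBIC))
im=optics.get_image("side"); cv2.imwrite("pics/side2.png",cv2.resize(im[170:290,190:350,::-1],None,fx=4,fy=4,interpolation=cv2.INTER_CUBIC))
E
```

```text
time_s: 12.53
position: [0.587, -0.0635, 0.1376]
tool_rot: [[-0.981, -0.192, 0.003], [-0.192, 0.981, -0.001], [-0.003, -0.002, -1.0]]
ft_force: [-0.8, 0.5, -0.8]
grip_width: 0.0399
gripper_force: 0.0
time_s: 13.03
position: [0.6232, -0.0645, 0.1356]
tool_rot: [[-0.994, -0.106, -0.002], [-0.106, 0.994, 0.0], [0.002, 0.001, -1.0]]
ft_force: [-0.2, -0.1, -0.2]
grip_width: -0.0001
gripper_force: 0.0
```

View pics/side2.png

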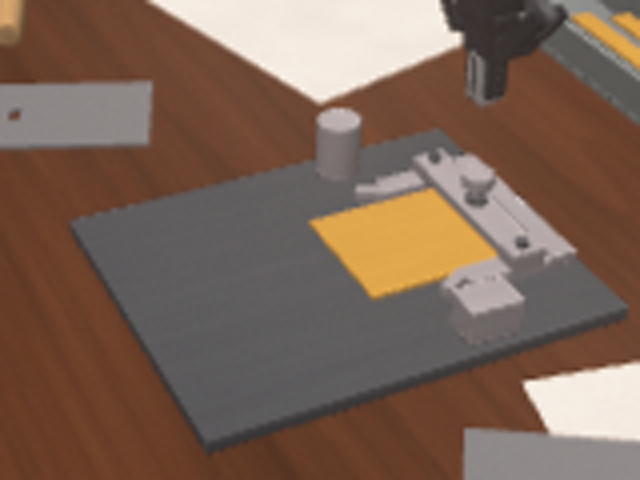

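View pics/s2.png

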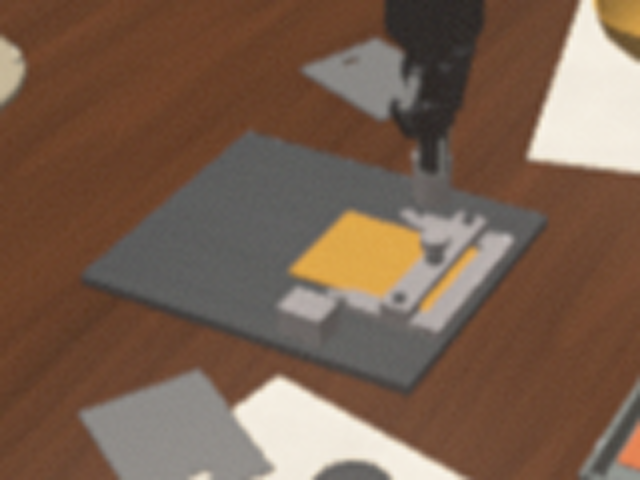

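Both crops show the plate under the bridge and against the stop, with no gap seen in the scene crop around (450,285). The pin is still up, its head at (479,175) in the side crop and (433,232) in the scene crop. I'll check the pin position from both views and descend.

```bash
python3 - <<'E'
from h import *
print(plane(optics.calibration("side"),(190+479/4,170+174/4),.056),plane(optics.calibration("scene"),(190+433/4,170+231/4),.056))
E
python3 -m jog '[{"linear":[0,0,0.5],"roll":0},{"linear":[0,0,0.5],"roll":0},{"linear":[0,0,0.25],"roll":0},{"linear":[0,0,0.05],"roll":0},{"linear":[0,0,0],"roll":0},{"linear":[0,0,0],"roll":0}]'
```

```text
[[ 0.62395373 -0.06790777  0.056     ]] [[ 0.61950436 -0.05760783  0.056     ]]
time_s: 13.63
position: [0.6244, -0.0647, 0.0852]
tool_rot: [[-0.994, -0.105, 0.001], [-0.105, 0.994, -0.0], [-0.001, -0.001, -1.0]]
ft_force: [0.8, -0.3, -0.1]
grip_width: -0.0004
gripper_force: 0.0
```

```bash
for i in 1; do python3 -m jog '[{"linear":[0,0,0.1],"roll":0},{"linear":[0,0,0.1],"roll":0},{"linear":[0,0,0],"roll":0}]'
python3 -m jog '[{"linear":[0,0,0.06],"roll":0},{"linear":[0,0,0.06],"roll":0},{"linear":[0,0,0],"roll":0}]'; python3 -m jog '[{"linear":[0,0,0.05],"roll":0},{"linear":[0,0,0.05],"roll":0},{"linear":[0,0,0],"roll":0}]'; done |grep -E "posi|ft_f"
```

```text
position: [0.6238, -0.0645, 0.0758]
ft_force: [-1.0, -0.0, -0.6]
position: [0.6241, -0.0647, 0.0713]
ft_force: [0.7, 0.3, 0.1]
position: [0.6241, -0.0646, 0.0672]
ft_force: [0.3, -0.2, 0.1]
```

```bash
python3 - <<'E'
from h import *
a=[]
for n,u,v in (("scene",255,185),("side",275,180)):
    im=optics.get_image(n); a.append(cv2.resize(im[v:v+70,u:u+70,::-1],None,fx=5.6,fy=5.6,interpolation=cv2.INTER_CUBIC))
cv2.imwrite("pics/pin.png",np.hstack(a))
E
```

```text
(no output)
```

View pics/pin.png

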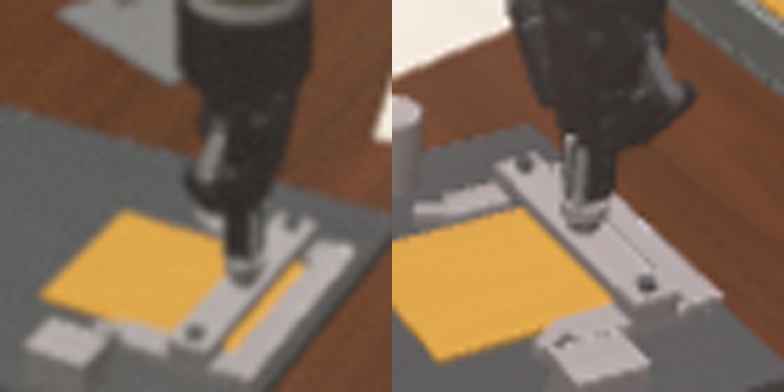

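The fingertips sit on the pin head, at (243,268) in the scene half and (585,215) in the side half, and the head is already well down. I'll continue to the end stop.

```bash
for i in 1; do python3 -m jog '[{"linear":[0,0,0.025],"roll":0},{"linear":[0,0,0.025],"roll":0},{"linear":[0,0,0],"roll":0}]'
python3 -m jog '[{"linear":[0,0,0.025],"roll":0},{"linear":[0,0,0],"roll":0},{"linear":[0,0,0],"roll":0}]'; python3 -m jog '[{"linear":[0,0,0.025],"roll":0},{"linear":[0,0,0],"roll":0},{"linear":[0,0,0],"roll":0}]'; done |grep -E "posi|ft_f"
```

```text
position: [0.624, -0.0646, 0.0654]
ft_force: [0.1, 0.3, 0.9]
position: [0.624, -0.0646, 0.0644]
ft_force: [-0.4, 0.9, 1.5]
position: [0.624, -0.0646, 0.0638]
ft_force: [-2.5, 0.4, 4.8]
```

```bash
for i in 1; do python3 -m jog '[{"linear":[0,0,0.02],"roll":0},{"linear":[0,0,0],"roll":0},{"linear":[0,0,0],"roll":0}]'
python3 -m jog '[{"linear":[0,0,0.02],"roll":0},{"linear":[0,0,0],"roll":0},{"linear":[0,0,0],"roll":0},{"linear":[0,0,0],"roll":0}]'; done |grep -E "posi|ft_f"
```

```text
position: [0.6241, -0.0646, 0.0637]
ft_force: [-5.1, 1.2, 10.8]
position: [0.6241, -0.0646, 0.0636]
ft_force: [-6.5, 1.1, 16.4]
```

The pin is on its rigid end stop: tip at z = 0.0447 against 0.045 expected, with the force rising to 16 N. I'll lift and check.

```bash
python3 -m jog '[{"linear":[0,0,-0.05],"roll":0},{"linear":[0,0,-0.3],"roll":0},{"linear":[0,0,-0.8],"roll":0},{"linear":[0.5,0,-0.8],"roll":0},{"linear":[0.5,0,-0.8],"roll":0},{"linear":[0.5,0,-0.8],"roll":0},{"linear":[0.5,0,-0.8],"roll":0},{"linear":[0,0,0],"roll":0},{"linear":[0,0,0],"roll":0},{"linear":[0,0,0],"roll":0}]'
python3 - <<'E'
from h import *
a=[]
for n,u,v in (("scene",255,185),("side",275,180)):
    im=optics.get_image(n); a.append(cv2.resize(im[v:v+70,u:u+70,::-1],None,fx=5.6,fy=5.6,interpolation=cv2.INTER_CUBIC))
cv2.imwrite("pics/pin2.png",np.hstack(a))
E
```

```text
time_s: 16.65
position: [0.5444, -0.073, 0.2351]
tool_rot: [[-0.994, -0.105, -0.001], [-0.105, 0.994, 0.0], [0.001, 0.0, -1.0]]
ft_force: [-0.5, -0.6, -0.1]
grip_width: 0.0
gripper_force: 0.0
```

View pics/pin2.png

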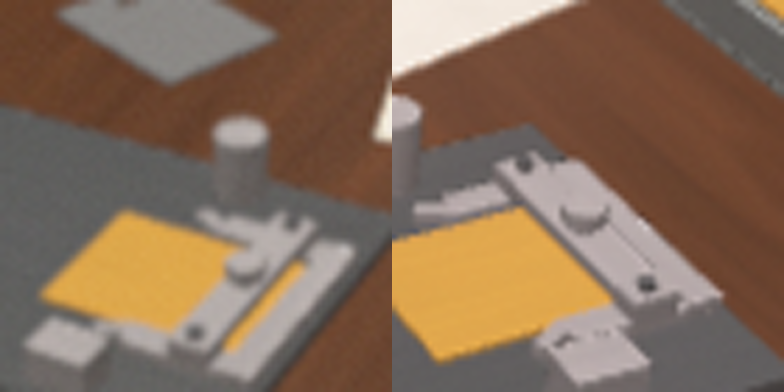

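The pin head now sits close above the bridge, at (245,265) and (585,213), and the plate is still home. Nothing is touching, so I'm handing in.

```bash
python3 -c "
from rig import env
print(env.close_job())"
```

```text
the job is handed in; nothing more can be done
None
```

The brass plate is home against the stop bar, the pin is fully down through its slot, the robot is clear, and the job was handed in at about 17 s; the interface returned no verdict.

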